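Shim the rocking mini centrifuge

ROBOT

A 6-joint arm with a two-finger parallel gripper is mounted at the origin on a cart in front of the work surface, level with it; the furniture and walls round the work are solid. World frame = base frame: x ahead of the robot, y to its left, z up, the work surface at z = 0. Lengths are in m, angles in rad, forces in N, time in s.
With the tool pointing down it reaches from about 0.275 to 0.725 m from the base axis. Payload 15.9 kg.
Tool frame: the origin (TCP) lies on the centre line of the jaws, within the pads' length; the fingertips stand 25 mm ahead of it and the grasp point (between the pads) lies 6 mm ahead of it; z points along the fingers, y is the line along which they close (so a half turn about z gives the same grasp; the last joint's range is limited). The gripper opens to 85 mm and grips with 20 to 120 N. Pads are 22 mm wide; open, the fingers measure 114 mm over their backs; the gripper's body (76 mm by 85 mm) begins 54 mm behind the grasp point. The pads swing forward as they close: fully open they stand 13 mm farther back than shut.
Start: joints at [0, 0.213, -0.034, 1.323, 0, 1.571], TCP at [0.5, -0, 0.256] pointing down, gripper open.
Joint ranges: [-2.98, 2.98], [-0.74, 1.72], [-1.14, 1.35], [-2.1, 2.04], [-1.57, 1.44], [-3.14, 3.14]. Speed limits (rad/s): [1.89, 1.89, 2.39, 2.57, 3.14, 3.14].

INTERFACE

Orientations are given as a 3x3 rotation matrix whose columns are the frame's x, y, z axes.
In Python, from plant import arm gives the robot as it stands.
- The arm moves only by the tool servo_tool, never from a script. Its argument "targets" is a list of rows, each an object with "dr": the turn, a rotation vector about the tool's x, y, z in rad, a list of three; "xyz": the shift along the tool's x, y, z in mm, a list of three; "gripper": the opening in per cent of the stroke, from 0 (shut) to 100 (fully open). A call has 1 to 10 rows; each row shifts and turns the commanded pose from where the row before left it, along the tool's axes as they then stand; what a row does not reach is not made up. A row lasts 1/10 s, in which the tool goes at most 50 mm and 8.59 degrees, less where a joint would pass 70% of its speed; a pose out of reach is approached as far as the arm can. A call with a gripper value outside its range is refused whole. The fingers move at their own pace and stop on an object; "force" is the grip in N (left out, the last holds). Time passes only in rows, so rows that do not move let the fingers close. It gives the time, the measured TCP pose, the force, the opening and the grip force at its end, in the units of the state.
- arm.sense(): the state, without advancing time (a new reading comes with each control period).
- arm.get_image(name): name is "scene" or "side" or "wrist"; returns the picture (480x640x3 uint8, red, green, blue); there is no depth.
- arm.camera_info(name): a dict with "fx", "fy", "cx", "cy" (pixels), "rvec" (rotation vector, rad) and "tvec" (3), from world to camera coordinates, as OpenCV has them; the wrist camera has in their place "T_tool_cam" (4x4, takes a point from camera to tool coordinates, whose origin is the TCP and whose axes are the flange's). Camera axes: x right, y down, z forward; pixel columns grow to the right and rows downward; lengths in m; the calibration is good to about 2 mm. The wrist camera is an equidistant fisheye: a pixel r from the principal point sees the ray r / f radians off the axis. A picture is of the moment at which its call begins: read the wrist's pose just before it. camera_info takes no time and is no camera call.
- arm.hand_in(): hands the job in; it is judged then, once.
The state is a dict: "t": time; "joint_positions": joint angles; "qd": joint speeds; "tau": joint torques, N m; "position": TCP position; "orientation": TCP orientation; "wrist_force": force on the tool from outside, world axes, zero at the start; "moment": the same for the moment, N m; "grip_width": finger opening in m; "grip_force": force on a finger pad.
Only numpy, scipy, OpenCV 4.12 (cv2) and the standard library are available. Lean on these libraries where they do the work, as an engineer would, in place of code of your own. Each camera call takes 0.05 s, during which the arm holds its last target. There are 200 camera calls.

TASK

The mini centrifuge rocks because its front foot is too short. Using only the fingertips against it, line the yellow shim up and push it, thin end first, under that front foot until the foot stands in the middle of the shim's flat part and the centrifuge is level. Keep the shim flat on the bench (do not lift or carry it), do not touch the centrifuge or shove it along, and leave the other things where they are.

Things in the scene. Friction and masses are not known exactly. Their poses are not given: they have to be found in the camera images.
- centrifuge: Loose mini centrifuge, 1.1-1.6 kg: round white housing 128 mm across, 36-84 mm high, blue lid (top at 121 mm), on a cross of four grey legs (24 mm wide, underside 30 mm up, tips 99 mm out), on a thin grey mat, along its own +-x and +-y. Origin: centre of the cross at bench level. z: up. It starts leaning 0.117 rad towards its -x, onto the short foot, the opposite foot in the air.
- short_foot (a point): Lowest point of the short foot: black rubber dome, 12 mm radius, on the centrifuge's -x leg, 85 mm from its centre (other feet alike but 10 mm longer). About 0 mm above the bench at first, 10 mm when level. The shim goes under it along the leg, towards the centrifuge's +x, with a push of about 3 to 10 N; friction holds it where it is left.
- panel (a point): Middle of the face of the grey front panel pod (60 mm wide, 43 to 77 mm high), above the short leg, facing the robot within 0.42 rad; 73 mm from the centrifuge's centre.
- shim: Loose yellow plastic levelling shim, 98 mm long, 50 mm wide, 75 g. Origin: centre of its underside; own +x points to the thin edge (1.5 mm) at x = +49 mm. The ramp rises to 10 mm at x = -1 mm. At the start the thin edge lies 25 to 55 mm before the foot, the shim's centre up to 30 mm to one side of the leg's line, turned up to 0.25 rad from it.
- flat (a point): Middle of the top of the shim's flat part, marked with thin black lines, 38 mm long, 10 mm thick, from the shim's own x = -1 to -39 mm. The short foot shall stand about here.
- tab (a point): Middle of the rear face of the shim's upright push tab: 50 mm wide, 30 mm high, 10 mm thick, at the shim's own x = -39 to -49 mm; this point is at x = -49 mm, 15 mm up. Push here, towards the shim's +x.
- vial_dark: Glass vial with black cap, 25 mm across, 53 mm high, behind the centrifuge on one side; origin: centre of its underside. Leave alone.
- vial_white: Glass vial with white cap, 25 mm across, 53 mm high, behind the centrifuge on the other side; origin: centre of its underside. Leave alone.
- bung: Red rubber bung, 31 mm across, 26 mm high, standing to the right of the centrifuge; origin: centre of its underside. Leave alone.
- dropper: Amber dropper bottle, 32 mm across, 96 mm high, standing on the left; origin: centre of its underside. Leave alone.
- tape: Roll of masking tape, 66 mm across, 19 mm high, lying on the left; origin: centre of its underside. Leave alone.
- marker: Marker pen, 135 mm long, lying on the green notebook on the right; origin near its middle on the underside. Leave alone.
Not all that is in view belongs to the job. Of the things shaped like the shim, the yellow one is meant.

How it is judged:
By the outcome, as a careful person would: the job done as asked, in the order asked, and still so for the second after the job is handed in, with the robot touching nothing.
It also fails if it takes over 58 s, if anything falls off the work surface, if the arm or the gripper's body presses on something with over 40 N, if the wrist force passes 120 N, or if a joint passes its speed limit or range.

## Working session

There is one attempt and no reset: what is moved stays moved. The work goes in short steps, Python scripts to look and compute and a tool call to move; the robot and the scene stay as the last step left them, time stands still between calls to the robot, and variables do not carry over. Pictures are saved under pics/ and viewed, at most 13 in all, crops included, and the job is handed in when it is done.

Besides the shell and the picture viewer there is one more tool, called after ">>>" as name([rows], argument=value, ...), one row to a line, values as JSON. servo_tool: Moves the arm, as the interface text tells. Its arguments: {"type":"object","properties":{"targets":{"type":"array","items":{"type":"object","properties":{"dr":{"type":"array","items":{"type":"number"}},"xyz":{"type":"array","items":{"type":"number"}},"gripper":{"type":"number"}}}},"force":{"type":"number"}},"required":["targets"]}

```bash
mkdir -p pics; ls
python3 - <<'E'
from plant import arm
import cv2,numpy as np
for n in("scene","side"):
    im=arm.get_image(n);cv2.imwrite(f"pics/{n}0.png",im[:,:,::-1])
    print(n,arm.camera_info(n))
s=arm.sense();print(s["t"],s["position"],s["orientation"]);print(arm.camera_info("wrist"))
E
```

```text
pics
scene {'fx': 499.5289988663694, 'fy': 499.5289988663694, 'cx': 319.48088242027006, 'cy': 235.08062286364367, 'rvec': array([ 2.13884375, -1.04785675,  0.45073479]), 'tvec': array([-0.33811117,  0.38881601,  0.77641364])}
side {'fx': 527.3534089916392, 'fy': 527.3534089916392, 'cx': 324.44815141601373, 'cy': 235.95928958909144, 'rvec': array([ 0.72931963, -2.34054706,  1.40892523]), 'tvec': array([0.52347129, 0.21260687, 0.88260162])}
0.1 [4.99723897e-01 7.41813656e-06 2.55877406e-01] [[-2.08055040e-05  9.99999524e-01 -9.75930953e-04]
 [ 9.99999999e-01  2.07724073e-05 -3.39230836e-05]
 [-3.39027950e-05 -9.75931658e-04 -9.99999523e-01]]
{'fx': 371.64829954431775, 'fy': 371.64829954431775, 'cx': 320.1655690043471, 'cy': 238.69111690951925, 'T_tool_cam': array([[-3.97079442e-04, -9.55144701e-01, -2.96139229e-01,
         7.52052487e-02],
       [ 9.99999861e-01, -4.82045479e-04,  2.13898706e-04,
         4.58286148e-04],
       [-3.47056792e-04, -2.96139103e-01,  9.55144759e-01,
        -1.17480753e-01],
       [ 0.00000000e+00,  0.00000000e+00,  0.00000000e+00,
         1.00000000e+00]])}
```

View pics/scene0.png

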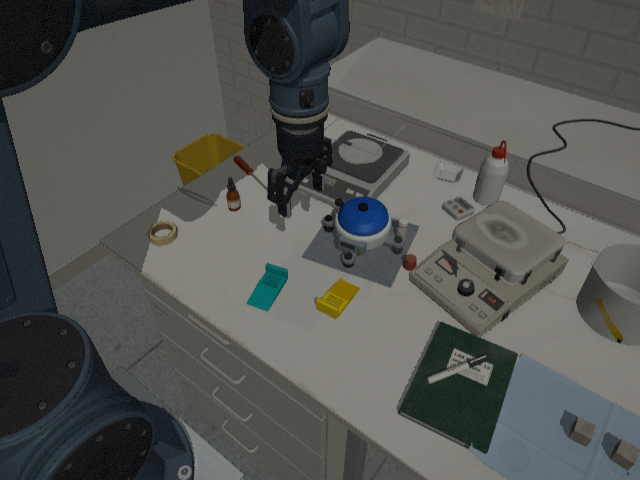

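View pics/side0.png

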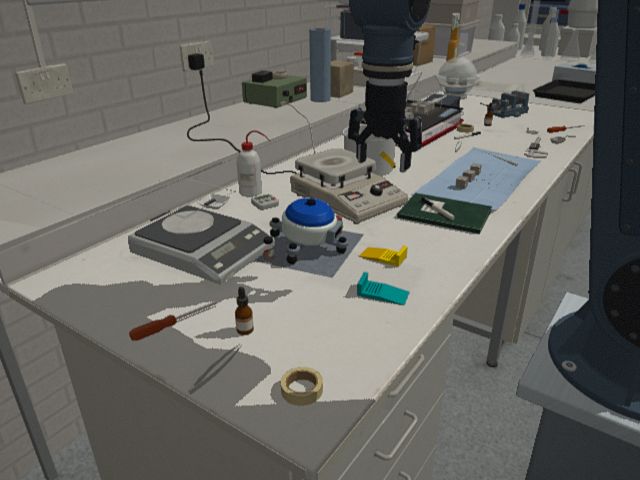

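Candidates for the shim: yellow wedge (scene 337,298), teal wedge (269,287), yellow bin (205,155) and yellow pen (609,320). The yellow wedge fits the description, and I'll check it from the wrist.

```bash
cat > h.py <<'E'
from plant import arm
import cv2,numpy as np
def ray(n,uv,s=None):
    c=arm.camera_info(n);uv=np.atleast_2d(np.float64(uv))
    d=(uv-[c["cx"],c["cy"]])/[c["fx"],c["fy"]]
    if n=="wrist":
        r=np.linalg.norm(d,axis=1,keepdims=True)+1e-12
        D=np.hstack([d/r*np.sin(r),np.cos(r)])
        T=c["T_tool_cam"];R=np.array(s["orientation"])
        return np.array(s["position"])+R@T[:3,3],D@(R@T[:3,:3]).T
    R=cv2.Rodrigues(c["rvec"])[0]
    return -R.T@c["tvec"],np.hstack([d,np.ones((len(d),1))])@R
def plane(n,uv,z,s=None):
    o,D=ray(n,uv,s);return o+D*((z-o[2])/D[:,2:])
def yellow(im):
    h=cv2.cvtColor(im,cv2.COLOR_RGB2HSV);return cv2.inRange(h,(20,140,90),(33,255,255))
def blob(m,near=None):
    n,l,st,ce=cv2.connectedComponentsWithStats(m)
    k=1+np.argmax(st[1:,4]) if near is None else 1+np.argmin(np.linalg.norm(ce[1:]-near,axis=1)+1e4*(st[1:,4]<60))
    return (l==k).astype(np.uint8),ce[k],st[k]
E
python3 - <<'E'
from h import *
s=arm.sense();im=arm.get_image("wrist");cv2.imwrite("pics/w0.png",im[:,:,::-1])
S=arm.get_image("scene")
m,c,st=blob(yellow(S),(337,298));print(c,st)
p=cv2.findContours(m,0,1)[0][0][:,0];q=cv2.approxPolyDP(p,3,True)[:,0]
print(np.c_[q,plane("scene",q,0)[:,:2].round(3)],plane("scene",c,0.006))
E
```

```text
[336.38478028 298.28724544] [316 279  44  40 933]
[[ 3.41e+02  2.79e+02  5.72e-01 -4.40e-02]
 [ 3.16e+02  3.00e+02  4.93e-01 -3.70e-02]
 [ 3.16e+02  3.08e+02  4.76e-01 -5.00e-02]
 [ 3.35e+02  3.18e+02  4.80e-01 -9.60e-02]
 [ 3.59e+02  2.88e+02  5.75e-01 -9.00e-02]] [[ 0.51846823 -0.07085017  0.006     ]]
```

View pics/w0.png

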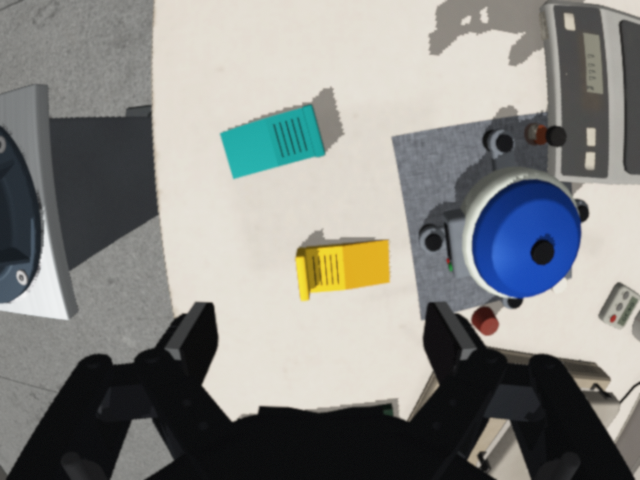

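Wrist view: the yellow wedge has its tab at (302,273), black lines around (327,268) and its thin edge at x=389, pointing toward the centrifuge. The short foot is near (430,238) with the panel at (450,245). The choice is confirmed, so next come the numbers.

Run:
```python
from h import *
s=arm.sense();im=arm.get_image("wrist")
m,c,st=blob(yellow(im));p=cv2.findContours(m,0,1)[0][0][:,0]
q=cv2.approxPolyDP(p,4,True)[:,0]
for z in(0,.01,.03):print(z);print(np.c_[q,plane("wrist",q,z,s)[:,:2].round(4)])
for n,uv,z in[("foot",(431,238),.03),("left",(499,142),.04),("right",(514,300),.04),("back",(583,210),.05),("knob",(542,252),.121),("panel",(450,245),.06)]:
    print(n,plane("wrist",uv,z,s)[0].round(4))
k=cv2.resize(im[100:340,280:600],None,fx=2.5,fy=2.5,interpolation=2);cv2.imwrite("pics/w0c.png",k[:,:,::-1])
```

```text
0
[[ 3.870e+02  2.410e+02  5.714e-01 -4.320e-02]
 [ 2.980e+02  2.490e+02  4.766e-01 -5.210e-02]
 [ 3.010e+02  2.990e+02  4.787e-01 -1.113e-01]
 [ 3.100e+02  2.910e+02  4.889e-01 -1.013e-01]
 [ 3.880e+02  2.810e+02  5.753e-01 -8.970e-02]]
0.01
[[ 3.870e+02  2.410e+02  5.695e-01 -4.000e-02]
 [ 2.980e+02  2.490e+02  4.772e-01 -4.870e-02]
 [ 3.010e+02  2.990e+02  4.793e-01 -1.063e-01]
 [ 3.100e+02  2.910e+02  4.892e-01 -9.660e-02]
 [ 3.880e+02  2.810e+02  5.733e-01 -8.530e-02]]
0.03
[[ 3.870e+02  2.410e+02  5.657e-01 -3.370e-02]
 [ 2.980e+02  2.490e+02  4.785e-01 -4.190e-02]
 [ 3.010e+02  2.990e+02  4.804e-01 -9.630e-02]
 [ 3.100e+02  2.910e+02  4.898e-01 -8.710e-02]
 [ 3.880e+02  2.810e+02  5.693e-01 -7.650e-02]]
foot [ 0.6107 -0.0306  0.03  ]
left [0.6718 0.0689 0.04  ]
right [ 0.7151 -0.0994  0.04  ]
back [0.7822 0.007  0.05  ]
knob [ 0.6822 -0.0146  0.121 ]
panel [ 0.6204 -0.0282  0.06  ]
```

View pics/w0c.png

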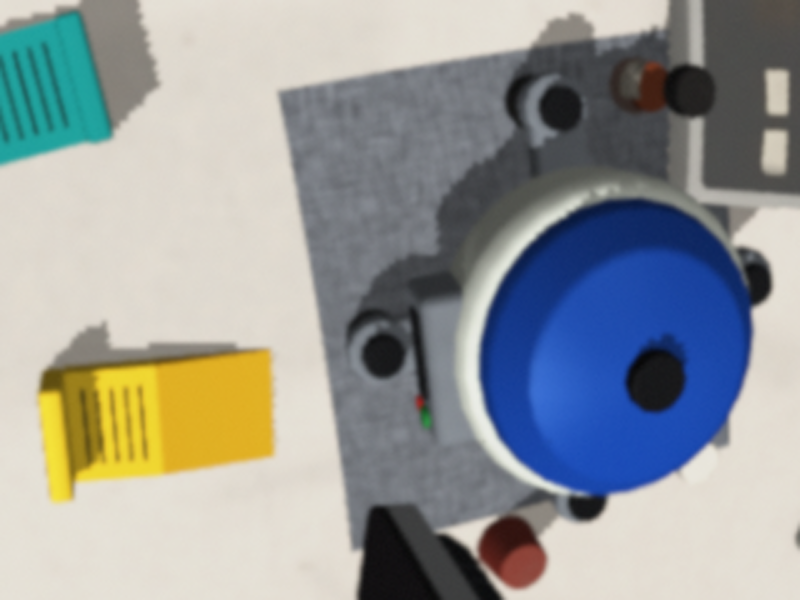

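>>> servo_tool([
  {"xyz": [-20,-17,19],"gripper": 72},
  {"xyz": [-20,-17,19],"gripper": 72},
  {"xyz": [-20,-16,18],"gripper": 72},
  {"dr": [0,0,-0.149]},
  {"dr": [0,0,-0.149]},
  {"dr": [0,0,-0.149]},
  {"dr": [0,0,-0.149]},
  {"dr": [0,0,-0.149]},
  {"dr": [0,0,-0.149]},
  {"dr": [0,0,-0.149]},
])

```text
schema error: expected keys dr, xyz, gripper
```

>>> servo_tool([
  {"dr": [0,0,-0.149]},
  {"dr": [0,0,-0.149]},
  {"dr": [0,0,-0.149]},
  {},
])

```text
schema error: expected keys dr, xyz, gripper
```

Run:
```python
from h import *
import json
s=arm.sense();im=arm.get_image("wrist");cv2.imwrite("pics/w1.png",im[:,:,::-1])
print(s["t"],s["position"],np.round(s["orientation"],3),s["grip_width"],s["joint_positions"])
m,c,st=blob(yellow(im));p=cv2.findContours(m,0,1)[0][0][:,0]
q=cv2.approxPolyDP(p,4,True)[:,0]
for z in(0,.01,.03):print(z);print(np.c_[q,plane("wrist",q,z,s)[:,:2].round(4)])
```

```text
0.25 [4.99853628e-01 1.07539678e-06 2.56071801e-01] [[-0.     1.    -0.001]
 [ 1.     0.    -0.   ]
 [-0.    -0.001 -1.   ]] 0.08579364537351082 [ 3.13147027e-06  2.13138854e-01 -3.46886142e-02  1.32350344e+00
 -1.68575359e-06  1.57079383e+00]
0
[[ 3.870e+02  2.410e+02  5.715e-01 -4.320e-02]
 [ 2.980e+02  2.490e+02  4.767e-01 -5.210e-02]
 [ 3.010e+02  2.990e+02  4.788e-01 -1.113e-01]
 [ 3.100e+02  2.910e+02  4.890e-01 -1.013e-01]
 [ 3.880e+02  2.810e+02  5.754e-01 -8.970e-02]]
0.01
[[ 3.870e+02  2.410e+02  5.696e-01 -4.000e-02]
 [ 2.980e+02  2.490e+02  4.773e-01 -4.870e-02]
 [ 3.010e+02  2.990e+02  4.794e-01 -1.063e-01]
 [ 3.100e+02  2.910e+02  4.893e-01 -9.660e-02]
 [ 3.880e+02  2.810e+02  5.734e-01 -8.530e-02]]
0.03
[[ 3.870e+02  2.410e+02  5.658e-01 -3.370e-02]
 [ 2.980e+02  2.490e+02  4.786e-01 -4.190e-02]
 [ 3.010e+02  2.990e+02  4.805e-01 -9.630e-02]
 [ 3.100e+02  2.910e+02  4.899e-01 -8.710e-02]
 [ 3.880e+02  2.810e+02  5.694e-01 -7.650e-02]]
```

View pics/w1.png

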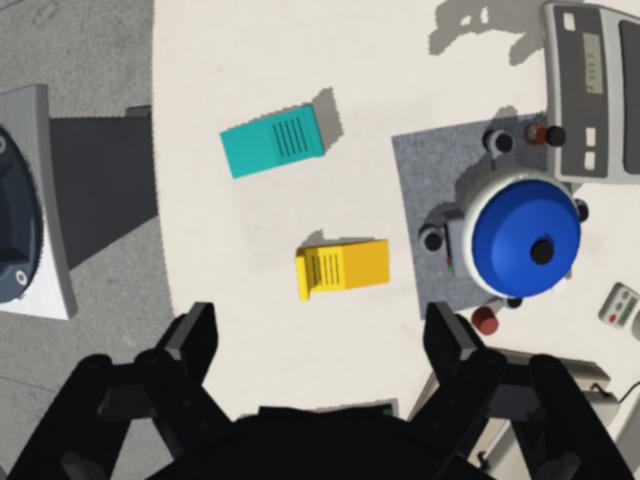

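The move was refused because every row needs all three keys, so the view is unchanged.

>>> servo_tool([
  {"xyz": [-20,-17,19],"dr": [0,0,0],"gripper": 72},
  {"xyz": [-20,-17,19],"dr": [0,0,0],"gripper": 72},
  {"xyz": [-20,-16,18],"dr": [0,0,0],"gripper": 72},
  {"dr": [0,0,-0.149],"xyz": [0,0,0],"gripper": 72},
  {"dr": [0,0,-0.149],"xyz": [0,0,0],"gripper": 72},
  {"dr": [0,0,-0.149],"xyz": [0,0,0],"gripper": 72},
  {"dr": [0,0,-0.149],"xyz": [0,0,0],"gripper": 72},
  {"dr": [0,0,-0.149],"xyz": [0,0,0],"gripper": 72},
  {"dr": [0,0,-0.149],"xyz": [0,0,0],"gripper": 72},
  {"dr": [0,0,-0.149],"xyz": [0,0,0],"gripper": 72},
])

```text
t: 1.3
position: [0.4499, -0.06, 0.2003]
orientation: [[-0.867, 0.498, -0.0], [0.498, 0.867, 0.0], [0.0, -0.0, -1.0]]
wrist_force: [0.2, 0.5, -0.4]
grip_width: 0.0617
grip_force: 0.0
```

>>> servo_tool([
  {"dr": [0,0,-0.149],"xyz": [0,0,0],"gripper": 72},
  {"dr": [0,0,-0.149],"xyz": [0,0,0],"gripper": 72},
  {"dr": [0,0,-0.149],"xyz": [0,0,0],"gripper": 72},
  {"dr": [0,0,0],"xyz": [0,0,0],"gripper": 72},
])

```text
t: 1.7
position: [0.4499, -0.06, 0.2003]
orientation: [[-0.997, 0.078, -0.0], [0.078, 0.997, 0.0], [0.0, 0.0, -1.0]]
wrist_force: [-0.3, 0.1, -0.4]
grip_width: 0.0615
grip_force: 0.0
```

Run:
```python
from h import *
s=arm.sense();im=arm.get_image("wrist");cv2.imwrite("pics/w2.png",im[:,:,::-1])
print(s["t"],s["position"],np.round(s["orientation"],3),s["grip_width"],s["joint_positions"])
m,c,st=blob(yellow(im));p=cv2.findContours(m,0,1)[0][0][:,0]
q=cv2.approxPolyDP(p,4,True)[:,0]
for z in(0,.01,.03):print(z);print(np.c_[q,plane("wrist",q,z,s)[:,:2].round(4)])
```

```text
1.7 [ 0.44992957 -0.05997349  0.20027863] [[-0.997  0.078 -0.   ]
 [ 0.078  0.997  0.   ]
 [ 0.     0.    -1.   ]] 0.06152583702657097 [-1.32516551e-01  1.37632303e-01 -2.68412301e-01  1.16484729e+00
  3.75162011e-06 -5.45286279e-02]
0
[[ 3.330e+02  2.420e+02  4.773e-01 -5.100e-02]
 [ 2.830e+02  2.490e+02  4.804e-01 -9.660e-02]
 [ 2.780e+02  2.590e+02  4.897e-01 -1.022e-01]
 [ 3.010e+02  3.380e+02  5.757e-01 -8.960e-02]
 [ 3.480e+02  3.320e+02  5.724e-01 -4.220e-02]]
0.01
[[ 3.330e+02  2.420e+02  4.741e-01 -5.110e-02]
 [ 2.830e+02  2.490e+02  4.771e-01 -9.520e-02]
 [ 2.780e+02  2.590e+02  4.861e-01 -1.007e-01]
 [ 3.010e+02  3.380e+02  5.694e-01 -8.850e-02]
 [ 3.480e+02  3.320e+02  5.662e-01 -4.260e-02]]
0.03
[[ 3.330e+02  2.420e+02  4.676e-01 -5.130e-02]
 [ 2.830e+02  2.490e+02  4.705e-01 -9.260e-02]
 [ 2.780e+02  2.590e+02  4.789e-01 -9.770e-02]
 [ 3.010e+02  3.380e+02  5.568e-01 -8.620e-02]
 [ 3.480e+02  3.320e+02  5.538e-01 -4.340e-02]]
```

View pics/w2.png

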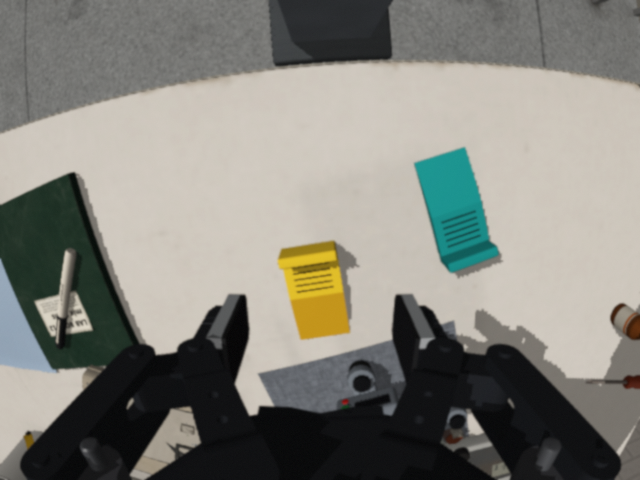

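View 2: the shim tab is at the top (308,250) with the thin edge at (325,335). The foot plug is near (361,380) and the mat's front edge runs from (261,374) to (453,322).

Run:
```python
from h import *
s2=arm.sense()
s1=dict(position=[.49985,0,.25607],orientation=np.array([[0,1,-.001],[1,0,0],[0,-.001,-1.]]))
a=cv2.imread("pics/w0.png");b=cv2.imread("pics/w2.png")
def dark(im,c,r=14,t=45):
    x,y=c;w=im[y-r:y+r,x-r:x+r].max(2);m=(w<t).astype(np.uint8)
    n,l,st,ce=cv2.connectedComponentsWithStats(m)
    print("blobs",[(np.round(ce[i]+[x-r,y-r],1),st[i,4]) for i in range(1,n) if st[i,4]>15])
dark(a,(433,242));dark(a,(504,142));dark(b,(361,378),18);dark(b,(458,422),14)
for n,uv,s in[("1",[(392,136),(422,319),(546,114)],s1),("2",[(261,374),(453,322)],s2)]:
    P=plane("wrist",uv,0.001,s)[:,:2];print(n,P.round(4),np.arctan2(*(P[1]-P[0])[::-1]), np.arctan2(*(P[-1]-P[0])[::-1]))
k=cv2.resize(b[330:450,300:500],None,fx=4,fy=4,interpolation=2);cv2.imwrite("pics/w2c.png",k)
```

```text
blobs [(array([433.2, 241.5]), np.int32(201))]
blobs [(array([504.2, 142.7]), np.int32(213))]
blobs [(array([361. , 364.1]), np.int32(90)), (array([361.9, 383.1]), np.int32(213))]
blobs [(array([445.7, 420.5]), np.int32(97)), (array([456.8, 421.7]), np.int32(175))]
1 [[ 0.5711  0.0672]
 [ 0.6188 -0.1393]
 [ 0.7516  0.1055]] -1.3437949069448167 0.20876610072919127
2 [[ 0.6187 -0.1382]
 [ 0.5735  0.0657]] 1.788763932995633 1.788763932995633
```

View pics/w2c.png

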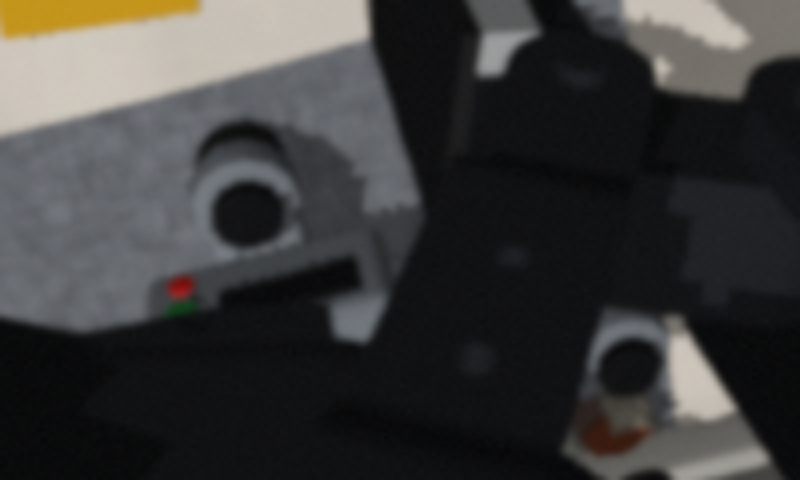

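The crop shows the foot plug with its ring at (361.9,383.1), the rubber dome in front at (361,364), and the left plug at (456.8,421.7). Next I triangulate these.

Run:
```python
from h import *
s2=arm.sense()
s1=dict(position=[.49985,0,.25607],orientation=np.array([[0,1,-.001],[1,0,0],[0,-.001,-1.]]))
def tri(u1,u2):
    A=[];B=[]
    for u,s in((u1,s1),(u2,s2)):
        o,d=ray("wrist",u,s);d=d[0]/np.linalg.norm(d);M=np.eye(3)-np.outer(d,d);A.append(M);B.append(M@o)
    return np.linalg.lstsq(np.vstack(A),np.hstack(B),rcond=None)[0]
f=tri((433.2,241.5),(361.9,383.1));l=tri((504.2,142.7),(456.8,421.7));print(f,l)
# own-frame plug: R_z(yaw) R_y(-.117) about foot contact; plug at (-85,0,h),(0,85,h)
d=l-f; print("len",np.linalg.norm(d),"z",d[2],.085*np.sin(.117))
a=.085*np.cos(.117); # horizontal components: along x a, along y .085
for lab,h in(("yaw",np.arctan2(d[1],d[0])-np.arctan2(.085,a)),):print(lab,h)
yaw=h;x=np.array([np.cos(yaw),np.sin(yaw)])
# short foot lowest point: plug top is h above dome bottom, leaning to -x
foot=f[:2]+x*f[2]*np.sin(.117);print("foot",foot)
# panel direction
e=plane("wrist",[(365.,400.),(340.,409.)],.06,s2)
# right plug check
r=plane("wrist",(514.,300.),.045,s1)[0];b=plane("wrist",(583.,211.),.052,s1)[0];print("r,b",r,b)
for ya in(yaw,.15,.22):
    x=np.array([np.cos(ya),np.sin(ya)]);y=np.array([-x[1],x[0]]);foot=f[:2]+x*f[2]*.117
    rel=np.array([.5255,-.0697])-foot;print(ya,"foot",foot,"shim rel along,lat",rel@x,rel@y)
```

```text
[ 0.61103244 -0.03326955  0.03492147] [0.67490486 0.06780032 0.04492714]
len 0.11997882979202616 z 0.010005670101525692 0.009922326007279597
yaw 0.21837735656461965
foot [ 0.61501212 -0.0323864 ]
r,b [ 0.71077299 -0.09688233  0.045     ] [0.77945154 0.00626736 0.052     ]
0.21837735656461965 foot [ 0.61502122 -0.03238438] shim rel along,lat -0.09547938496030775 -0.017034989760554394
0.15 foot [ 0.61507237 -0.03265898] shim rel along,lat -0.09410191444899207 -0.02323956444804642
0.22 foot [ 0.61501978 -0.03237791] shim rel along,lat -0.09550690634416395 -0.016886668217378394
```

>>> servo_tool([
  {"dr": [0,0,-0.079],"xyz": [0,0,0],"gripper": 75},
  {"dr": [0,0,-0.079],"xyz": [0,0,0],"gripper": 75},
  {"dr": [0,0,0],"xyz": [-20,-5,20],"gripper": 75},
  {"dr": [0,0,0],"xyz": [-20,-5,30],"gripper": 75},
  {"dr": [0,0,0],"xyz": [-20,-6,30],"gripper": 75},
  {"dr": [0,0,0],"xyz": [0,0,40],"gripper": 75},
  {"dr": [0,0,0],"xyz": [0,0,20],"gripper": 75},
  {"dr": [0,0,0],"xyz": [0,0,15],"gripper": 75},
  {"dr": [0,0,0],"xyz": [0,0,0],"gripper": 75},
])

```text
t: 2.65
position: [0.5097, -0.0711, 0.0435]
orientation: [[-0.997, -0.073, -0.003], [-0.073, 0.997, 0.0], [0.003, 0.001, -1.0]]
wrist_force: [0.2, -0.7, -0.3]
grip_width: 0.064
grip_force: 0.0
```

Run:
```python
from h import *
s=arm.sense();im=arm.get_image("wrist");S=arm.get_image("side")
print(s["t"],s["position"],np.round(s["orientation"],3),s["wrist_force"])
S=cv2.resize(S[190:310,320:480],(640,480),interpolation=2)
k=np.hstack([cv2.resize(im[120:480,160:480],(534,600)),cv2.resize(S,(266,200))[:, :].repeat(1,0) if 0 else np.vstack([cv2.resize(S,(266,200)),np.zeros((400,266,3),np.uint8)])])
cv2.imwrite("pics/w3.png",k[:,:,::-1])
```

```text
2.65 [ 0.50967389 -0.07112495  0.04346055] [[-0.997 -0.073 -0.003]
 [-0.073  0.997  0.   ]
 [ 0.003  0.001 -1.   ]] [ 0.23743805 -0.65659162 -0.32141198]
```

View pics/w3.png

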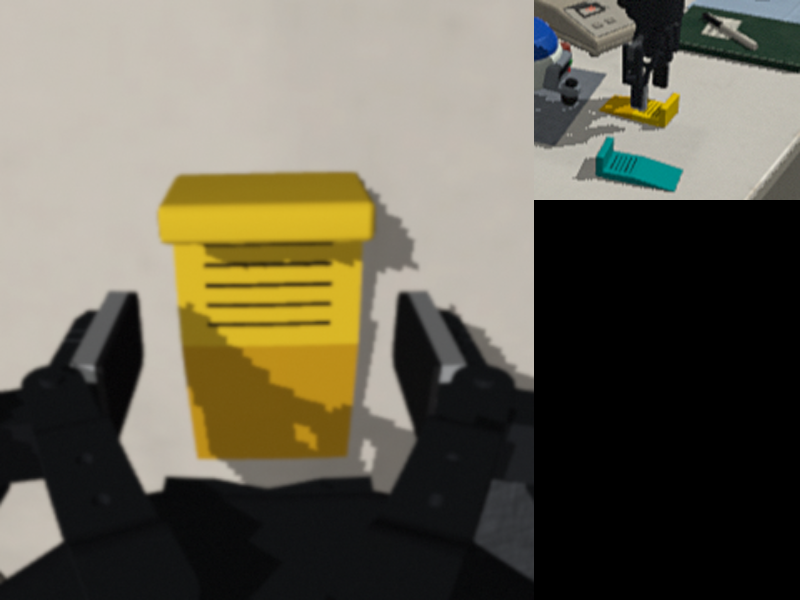

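The fingers straddle the shim centrally, with clear gaps at (140,330) and (400,330) in the crop. Going down.

>>> servo_tool([
  {"dr": [0,0,0],"xyz": [0,0,8],"gripper": 75},
  {"dr": [0,0,0],"xyz": [0,0,6],"gripper": 75},
  {"dr": [0,0,0],"xyz": [0,0,2],"gripper": 75},
  {"dr": [0,0,0],"xyz": [0,0,0],"gripper": 75},
])

```text
t: 3.15
position: [0.5109, -0.0713, 0.0291]
orientation: [[-0.997, -0.077, -0.0], [-0.077, 0.997, 0.0], [0.0, 0.0, -1.0]]
wrist_force: [-0.2, 0.2, 0.3]
grip_width: 0.064
grip_force: 0.0
```

>>> servo_tool([
  {"dr": [0,0,0],"xyz": [0,0,3],"gripper": 75},
  {"dr": [0,0,0],"xyz": [0,0,0],"gripper": 75},
])

```text
t: 3.35
position: [0.511, -0.0713, 0.0261]
orientation: [[-0.997, -0.077, -0.0], [-0.077, 0.997, -0.0], [0.0, 0.0, -1.0]]
wrist_force: [-0.1, 1.0, 1.0]
grip_width: 0.0641
grip_force: 0.0
```

>>> servo_tool([
  {"dr": [0,0,0],"xyz": [0,0,2],"gripper": 75},
  {"dr": [0,0,0],"xyz": [0,0,0],"gripper": 75},
])

```text
t: 3.55
position: [0.511, -0.0713, 0.0241]
orientation: [[-0.997, -0.077, -0.0], [-0.077, 0.997, 0.0], [0.0, 0.0, -1.0]]
wrist_force: [0.1, 0.3, 0.1]
grip_width: 0.0639
grip_force: 0.0
```

>>> servo_tool([
  {"dr": [0,0,-0.071],"xyz": [0,0,0],"gripper": 75},
  {"dr": [0,0,-0.072],"xyz": [0,0,0],"gripper": 75},
  {"dr": [0,0,0],"xyz": [0,4,0],"gripper": 75},
  {"dr": [0,0,0],"xyz": [0,3,0],"gripper": 75},
  {"dr": [0,0,0],"xyz": [0,3,0],"gripper": 75},
  {"dr": [0,0,0],"xyz": [0,3,0],"gripper": 75},
  {"dr": [0,0,0],"xyz": [0,3,0],"gripper": 75},
  {"dr": [0,0,0],"xyz": [0,3,0],"gripper": 75},
  {"dr": [0,0,0],"xyz": [0,3,0],"gripper": 75},
  {"dr": [0,0,0],"xyz": [0,0.3,0],"gripper": 75},
])

```text
t: 4.55
position: [0.5061, -0.0492, 0.0243]
orientation: [[-0.976, -0.219, -0.0], [-0.219, 0.976, 0.0], [0.0, 0.0, -1.0]]
wrist_force: [-0.2, -0.1, 0.2]
grip_width: 0.0644
grip_force: 0.1
```

>>> servo_tool([
  {"dr": [0,0,0],"xyz": [0,0,0],"gripper": 75},
  {"dr": [0,0,0],"xyz": [0,-3,0],"gripper": 75},
  {"dr": [0,0,0],"xyz": [0,-3,-3],"gripper": 75},
  {"dr": [0,0,0],"xyz": [0,0,-20],"gripper": 75},
  {"dr": [0,0,0],"xyz": [20,0,-40],"gripper": 75},
  {"dr": [0,0,0],"xyz": [40,0,-40],"gripper": 75},
  {"dr": [0,0,0],"xyz": [0,0,-40],"gripper": 75},
  {"dr": [0,0,0],"xyz": [0,0,0],"gripper": 75},
])

```text
t: 5.35
position: [0.4551, -0.0684, 0.1676]
orientation: [[-0.976, -0.218, 0.007], [-0.218, 0.976, -0.001], [-0.007, -0.003, -1.0]]
wrist_force: [1.1, -0.8, -1.0]
grip_width: 0.0641
grip_force: 0.0
```

```bash
cat > m.py <<'E'
from h import *
s=arm.sense();im=arm.get_image("wrist");cv2.imwrite("pics/last.png",im[:,:,::-1])
print(s["t"],s["position"],np.round(s["orientation"],3))
m,c,st=blob(yellow(im));p=cv2.findContours(m,0,1)[0][0][:,0]
q=cv2.approxPolyDP(p,4,True)[:,0]
P=plane("wrist",q,0,s)[:,:2];print(np.c_[q,P.round(4)])
x=np.array([np.cos(.22),np.sin(.22)]);y=np.array([-x[1],x[0]]);r=P-[.615,-.0324]
print("along,lat",np.c_[r@x,r@y].round(4))
E
python3 m.py
```

```text
5.35 [ 0.45513628 -0.06835448  0.1676246 ] [[-0.976 -0.218  0.007]
 [-0.218  0.976 -0.001]
 [-0.007 -0.003 -1.   ]]
[[ 2.970e+02  2.440e+02  4.779e-01 -8.350e-02]
 [ 2.900e+02  3.430e+02  5.727e-01 -7.140e-02]
 [ 3.420e+02  3.470e+02  5.665e-01 -2.410e-02]
 [ 3.580e+02  2.540e+02  4.754e-01 -3.320e-02]
 [ 3.540e+02  2.480e+02  4.711e-01 -3.770e-02]]
along,lat [[-0.145  -0.02  ]
 [-0.0498 -0.0288]
 [-0.0455  0.0186]
 [-0.1364  0.0297]
 [-0.1416  0.0262]]
```

The centring worked: lateral offset is about -1 mm and the remaining yaw error is about 0.085. Pushing the tab squarely with two spread fingertips should take that out. Moving behind the tab.

>>> servo_tool([
  {"dr": [0,0,0],"xyz": [7,1,0],"gripper": 18},
  {"dr": [0,0,0],"xyz": [0,0,30],"gripper": 18},
  {"dr": [0,0,0],"xyz": [0,0,40],"gripper": 18},
  {"dr": [0,0,0],"xyz": [0,0,40],"gripper": 18},
  {"dr": [0,0,0],"xyz": [0,0,15],"gripper": 18},
  {"dr": [0,0,0],"xyz": [0,0,8],"gripper": 18},
  {"dr": [0,0,0],"xyz": [0,0,0],"gripper": 18},
])

```text
t: 6.1
position: [0.4452, -0.068, 0.0285]
orientation: [[-0.976, -0.218, -0.003], [-0.218, 0.976, 0.0], [0.003, 0.001, -1.0]]
wrist_force: [-0.4, 0.6, 1.1]
grip_width: 0.0155
grip_force: 0.0
```

>>> servo_tool([
  {"dr": [0,0,0],"xyz": [-5,0,0],"gripper": 18},
  {"dr": [0,0,0],"xyz": [-5,0,0],"gripper": 18},
  {"dr": [0,0,0],"xyz": [-4,0,0],"gripper": 18},
  {"dr": [0,0,0],"xyz": [-4,0,0],"gripper": 18},
  {"dr": [0,0,0],"xyz": [-4,0,0],"gripper": 18},
  {"dr": [0,0,0],"xyz": [-4,0,0],"gripper": 18},
  {"dr": [0,0,0],"xyz": [-4,0,0],"gripper": 18},
  {"dr": [0,0,0],"xyz": [-4,0,0],"gripper": 18},
  {"dr": [0,0,0],"xyz": [-4,0,0],"gripper": 18},
  {"dr": [0,0,0],"xyz": [0,0,0],"gripper": 18},
])

```text
t: 7.1
position: [0.4841, -0.0597, 0.0297]
orientation: [[-0.976, -0.219, 0.0], [-0.219, 0.976, 0.0], [-0.0, -0.0, -1.0]]
wrist_force: [-0.6, -0.1, -0.3]
grip_width: 0.0153
grip_force: 0.0
```

```bash
python3 m.py; python3 -c "
import cv2;k=cv2.imread('pics/last.png')[180:480,160:480];cv2.imwrite('pics/w4.png',cv2.resize(k,(640,600)))"
```

```text
7.1 [ 0.48409857 -0.05965941  0.02968497] [[-0.976 -0.219  0.   ]
 [-0.219  0.976  0.   ]
 [-0.    -0.    -1.   ]]
[[ 3.370e+02  3.350e+02  4.992e-01 -4.880e-02]
 [ 3.300e+02  3.440e+02  5.048e-01 -5.080e-02]
 [ 3.350e+02  3.610e+02  5.140e-01 -4.620e-02]
 [ 3.020e+02  3.630e+02  5.187e-01 -6.140e-02]
 [ 2.940e+02  3.860e+02  5.342e-01 -6.250e-02]
 [ 3.470e+02  3.850e+02  5.277e-01 -3.660e-02]
 [ 3.410e+02  3.820e+02  5.263e-01 -4.010e-02]]
along,lat [[-0.1166  0.0093]
 [-0.1116  0.0061]
 [-0.1016  0.0086]
 [-0.1003 -0.0073]
 [-0.0855 -0.0117]
 [-0.0861  0.015 ]
 [-0.0882  0.0119]]
```

View pics/w4.png

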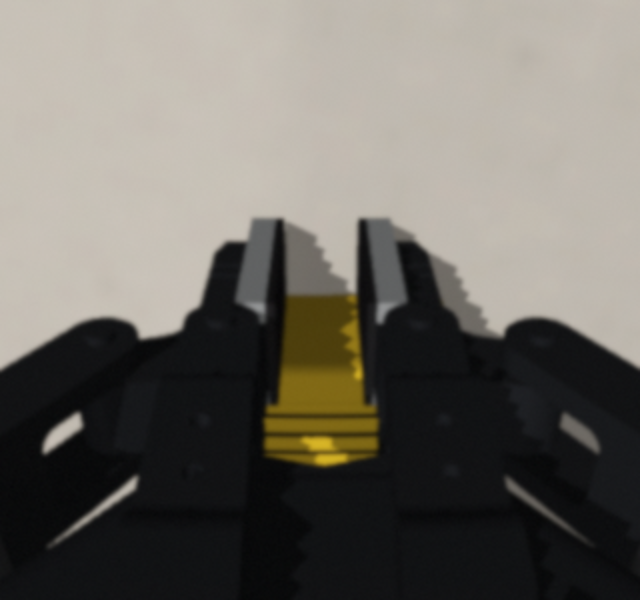

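The wrist view shows the flat's lines (row 416) parallel to the fingers, so the tab is flush. I'll check the thin edge with the fixed cameras.

```bash
cat > m2.py <<'E'
from h import *
x=np.array([np.cos(.22),np.sin(.22)]);y=np.array([-x[1],x[0]])
for n,near in(("scene",(345,285)),("side",(370,255))):
    im=arm.get_image(n);m,c,st=blob(yellow(im),near)
    cv2.imwrite(f"pics/{n}1.png",im[:,:,::-1])
    p=max(cv2.findContours(m,0,1)[0],key=len)[:,0];q=cv2.approxPolyDP(p,2.5,True)[:,0]
    r=plane(n,q,0)[:,:2]-[.615,-.0324];print(n,c,st[4]);print(np.c_[q,(r@x).round(4),(r@y).round(4)])
E
python3 m2.py; python3 -c "
import cv2,numpy as np;a=cv2.imread('pics/scene1.png')[200:340,270:430];b=cv2.imread('pics/side1.png')[180:320,290:450]
cv2.imwrite('pics/w5.png',np.hstack([cv2.resize(a,(400,350)),cv2.resize(b,(400,350))]))"
```

```text
scene [205.71642723 152.69581512] 1601
[[2.430e+02 1.460e+02 3.029e-01 4.577e-01]
 [2.200e+02 1.350e+02 3.235e-01 5.502e-01]
 [2.090e+02 1.340e+02 3.139e-01 5.830e-01]
 [1.770e+02 1.510e+02 2.000e-01 6.151e-01]
 [1.730e+02 1.600e+02 1.592e-01 5.983e-01]
 [1.840e+02 1.680e+02 1.414e-01 5.479e-01]
 [1.900e+02 1.680e+02 1.485e-01 5.330e-01]
 [1.930e+02 1.730e+02 1.332e-01 5.121e-01]
 [2.010e+02 1.740e+02 1.387e-01 4.899e-01]]
side [370.73773585 258.00377358] 530
[[ 3.470e+02  2.590e+02 -2.400e-02  2.160e-02]
 [ 3.880e+02  2.670e+02 -1.197e-01  2.100e-02]
 [ 3.900e+02  2.510e+02 -1.041e-01 -4.980e-02]
 [ 3.860e+02  2.540e+02 -9.940e-02 -3.290e-02]
 [ 3.530e+02  2.510e+02 -2.440e-02 -1.810e-02]]
```

View pics/w5.png

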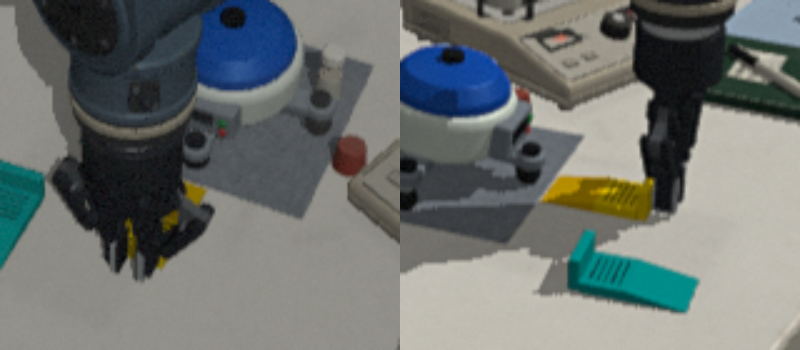

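The side view shows the shim's left edge parallel to the leg line (lateral 21.6 to 21.0) and its thin edge 24 mm before the foot. It is aligned, so I push on with about 93 mm to go.

>>> servo_tool([
  {"dr": [0,0,0],"xyz": [-4,0,0],"gripper": 18},
  {"dr": [0,0,0],"xyz": [-4,0,0],"gripper": 18},
  {"dr": [0,0,0],"xyz": [-4,0,0],"gripper": 18},
  {"dr": [0,0,0],"xyz": [-4,0,0],"gripper": 18},
  {"dr": [0,0,0],"xyz": [-4,0,0],"gripper": 18},
  {"dr": [0,0,0],"xyz": [-3,0,0],"gripper": 18},
  {"dr": [0,0,0],"xyz": [-3,0,0],"gripper": 18},
  {"dr": [0,0,0],"xyz": [-3,0,0],"gripper": 18},
  {"dr": [0,0,0],"xyz": [-3,0,0],"gripper": 18},
  {"dr": [0,0,0],"xyz": [-3,0,0],"gripper": 18},
])

```text
t: 8.25
position: [0.5171, -0.0521, 0.0295]
orientation: [[-0.976, -0.218, -0.002], [-0.218, 0.976, -0.0], [0.002, 0.0, -1.0]]
wrist_force: [-6.5, -1.0, 3.9]
grip_width: 0.0155
grip_force: 3.2
```

```bash
python3 m2.py | sed -n '/side/,$p'; python3 -c "
from plant import arm;s=arm.sense();print(s['t'],s['position'],s['wrist_force'],s['moment'])"
```

```text
side [356.72689938 255.41683778] 487
[[ 3.33e+02  2.56e+02  1.03e-02  2.07e-02]
 [ 3.73e+02  2.64e+02 -8.52e-02  2.09e-02]
 [ 3.75e+02  2.49e+02 -6.90e-02 -4.61e-02]
 [ 3.46e+02  2.48e+02 -4.40e-03 -2.56e-02]]
8.35 [ 0.51773986 -0.05203336  0.02949601] [-1.81677926  1.03337792 -0.19460628] [-0.04206295  0.21662428  0.02911575]
```

>>> servo_tool([
  {"dr": [0,0,0],"xyz": [-4,0,0],"gripper": 18},
  {"dr": [0,0,0],"xyz": [-4,0,0],"gripper": 18},
  {"dr": [0,0,0],"xyz": [-4,0,0],"gripper": 18},
  {"dr": [0,0,0],"xyz": [-4,0,0],"gripper": 18},
  {"dr": [0,0,0],"xyz": [-4,0,0],"gripper": 18},
  {"dr": [0,0,0],"xyz": [-4,0,0],"gripper": 18},
  {"dr": [0,0,0],"xyz": [-4,0,0],"gripper": 18},
  {"dr": [0,0,0],"xyz": [-4,0,0],"gripper": 18},
  {"dr": [0,0,0],"xyz": [-3,0,0],"gripper": 18},
  {"dr": [0,0,0],"xyz": [-3,0,0],"gripper": 18},
])

```text
t: 9.35
position: [0.555, -0.0437, 0.0297]
orientation: [[-0.976, -0.218, -0.0], [-0.218, 0.976, 0.0], [0.0, 0.0, -1.0]]
wrist_force: [-3.4, -1.0, -2.0]
grip_width: 0.0157
grip_force: 1.6
```

```bash
cat > m3.py <<'E'
from h import *
import subprocess
s=arm.sense();print(s['t'],s['position'],s['wrist_force'])
im=arm.get_image("side")
h=cv2.cvtColor(im,cv2.COLOR_RGB2HSV)
m,c,st=blob(cv2.inRange(h,(105,150,60),(125,255,255))[180:280,240:380]);print("lid",c+[240,180],cv2.fitEllipse(max(cv2.findContours(m,0,1)[0],key=len)))
cv2.imwrite("pics/side2.png",im[:,:,::-1])
E
python3 m2.py | sed -n '/side/,$p'; python3 m3.py
```

```text
side [340.17570499 252.32104121] 461
[[ 3.17e+02  2.53e+02  4.96e-02  2.14e-02]
 [ 3.56e+02  2.61e+02 -4.58e-02  2.25e-02]
 [ 3.58e+02  2.45e+02 -2.58e-02 -4.98e-02]
 [ 3.55e+02  2.48e+02 -2.40e-02 -3.33e-02]
 [ 3.46e+02  2.45e+02  7.00e-04 -3.93e-02]
 [ 3.41e+02  2.50e+02  3.20e-03 -1.23e-02]
 [ 3.34e+02  2.45e+02  2.71e-02 -2.88e-02]
 [ 3.24e+02  2.45e+02  4.91e-02 -2.00e-02]]
9.45 [ 0.55525481 -0.04372283  0.02970066] [ 0.40842461  1.02921894 -0.61107088]
lid [305.70837752 211.73170732] ((65.74065399169922, 31.600589752197266), (24.423311233520508, 47.83469009399414), 88.06903076171875)
```

>>> servo_tool([
  {"dr": [0,0,0],"xyz": [-3,0,0],"gripper": 18},
  {"dr": [0,0,0],"xyz": [-3,0,0],"gripper": 18},
  {"dr": [0,0,0],"xyz": [-3,0,0],"gripper": 18},
  {"dr": [0,0,0],"xyz": [-3,0,0],"gripper": 18},
  {"dr": [0,0,0],"xyz": [-2,0,0],"gripper": 18},
  {"dr": [0,0,0],"xyz": [-2,0,0],"gripper": 18},
  {"dr": [0,0,0],"xyz": [-1.5,0,0],"gripper": 18},
  {"dr": [0,0,0],"xyz": [0,0,0],"gripper": 18},
])

```text
t: 10.3
position: [0.5711, -0.0402, 0.0297]
orientation: [[-0.976, -0.218, -0.001], [-0.218, 0.976, -0.0], [0.001, -0.0, -1.0]]
wrist_force: [-7.9, -2.9, 6.0]
grip_width: 0.0154
grip_force: 3.7
```

>>> servo_tool([
  {"dr": [0,0,0],"xyz": [5,0,0],"gripper": 18},
  {"dr": [0,0,0],"xyz": [20,0,0],"gripper": 18},
  {"dr": [0,0,0],"xyz": [30,0,0],"gripper": 18},
  {"dr": [0,0,0],"xyz": [30,0,-20],"gripper": 18},
  {"dr": [0,0,0],"xyz": [20,0,-40],"gripper": 18},
  {"dr": [0,0,0],"xyz": [0,0,-45],"gripper": 18},
  {"dr": [0,0,0],"xyz": [0,0,-45],"gripper": 18},
  {"dr": [0,0,0],"xyz": [0,0,0],"gripper": 18},
  {"dr": [0,0,0],"xyz": [0,0,0],"gripper": 18},
])

```text
t: 11.2
position: [0.47, -0.063, 0.1807]
orientation: [[-0.976, -0.218, 0.003], [-0.218, 0.976, -0.0], [-0.003, -0.001, -1.0]]
wrist_force: [0.0, 0.8, -1.9]
grip_width: 0.0151
grip_force: 0.0
```

```bash
python3 m.py; python3 m2.py; python3 -c "
import cv2,numpy as np;a=cv2.imread('pics/last.png')[220:460,180:460];b=cv2.imread('pics/side1.png')[180:280,250:390]
cv2.imwrite('pics/w6.png',np.hstack([cv2.resize(a,(400,343)),cv2.resize(b,(400,343),interpolation=2)]))"
```

```text
11.2 [ 0.47000031 -0.06304284  0.18066644] [[-0.976 -0.218  0.003]
 [-0.218  0.976 -0.   ]
 [-0.003 -0.001 -1.   ]]
[[ 3.380e+02  3.390e+02  5.806e-01 -2.190e-02]
 [ 3.020e+02  3.400e+02  5.891e-01 -5.480e-02]
 [ 3.000e+02  4.050e+02  6.727e-01 -4.050e-02]
 [ 3.060e+02  4.040e+02  6.697e-01 -3.450e-02]
 [ 3.030e+02  3.890e+02  6.493e-01 -4.180e-02]
 [ 3.130e+02  3.680e+02  6.197e-01 -3.760e-02]
 [ 3.250e+02  3.680e+02  6.171e-01 -2.610e-02]
 [ 3.400e+02  3.780e+02  6.265e-01 -8.400e-03]
 [ 3.330e+02  3.790e+02  6.293e-01 -1.500e-02]
 [ 3.330e+02  4.040e+02  6.634e-01 -6.700e-03]
 [ 3.470e+02  4.030e+02  6.591e-01  7.500e-03]]
along,lat [[-0.0313  0.0178]
 [-0.0301 -0.0162]
 [ 0.0546 -0.0205]
 [ 0.0529 -0.014 ]
 [ 0.0314 -0.0167]
 [ 0.0034 -0.0061]
 [ 0.0034  0.0057]
 [ 0.0165  0.0209]
 [ 0.0177  0.0139]
 [ 0.0529  0.0145]
 [ 0.0517  0.0293]]
scene [346.55701754 264.49342105] 456
[[ 3.66e+02  2.50e+02  6.06e-02 -1.93e-02]
 [ 3.57e+02  2.51e+02  4.87e-02 -1.80e-03]
 [ 3.50e+02  2.65e+02  1.60e-03 -4.00e-03]
 [ 3.44e+02  2.63e+02  1.50e-03  1.05e-02]
 [ 3.39e+02  2.54e+02  2.23e-02  3.17e-02]
 [ 3.32e+02  2.60e+02 -1.60e-03  3.85e-02]
 [ 3.31e+02  2.70e+02 -3.02e-02  2.81e-02]
 [ 3.51e+02  2.77e+02 -3.03e-02 -1.97e-02]]
side [336.02509653 250.37644788] 518
[[ 3.56e+02  2.40e+02 -1.31e-02 -7.17e-02]
 [ 3.41e+02  2.50e+02  3.20e-03 -1.23e-02]
 [ 3.34e+02  2.44e+02  2.89e-02 -3.34e-02]
 [ 3.18e+02  2.44e+02  6.43e-02 -1.93e-02]
 [ 3.11e+02  2.53e+02  6.25e-02  2.65e-02]
 [ 3.50e+02  2.59e+02 -3.03e-02  1.91e-02]
 [ 3.56e+02  2.50e+02 -2.93e-02 -2.52e-02]]
```

View pics/w6.png

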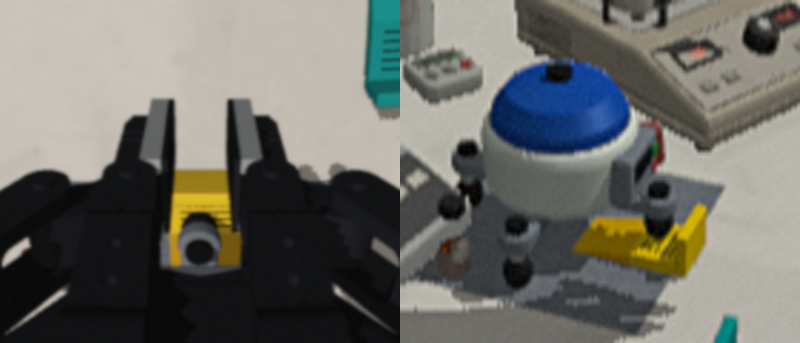

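The foot stands on the flat part and the centrifuge looks level. I'll check whether the foot has moved, using the plug at wrist pixel (321,396) at z≈45 mm.

Run:
```python
from h import *
s=arm.sense()
im=cv2.imread("pics/last.png");w=im[384:412,305:340].max(2);n,l,st,ce=cv2.connectedComponentsWithStats((w<45).astype(np.uint8))
for i in range(1,n):
    if st[i,4]>20:
        c=ce[i]+[305,384];P=plane("wrist",c,.045,s)[0];r=P[:2]-[.615,-.0324]
        print(c,st[i,4],P.round(4),"along,lat",r@[.976,.218],r@[-.218,.976])
S=cv2.imread("pics/side1.png")
# levelness: side & back foot plugs are at equal height if level
```

```text
[319.54230769 396.00384615] 260 [ 0.6117 -0.0319  0.045 ] along,lat -0.003076933863699135 0.0011951197096642851
```

```bash
python3 -c "
from plant import arm;print(arm.hand_in())"
```

```text
the job is handed in; nothing more can be done
None
```

The yellow shim is under the front foot, which stands within about 2 mm of the middle of the flat part; the centrifuge looks level (judged by eye, not measured), the arm is clear, and the job was handed in at about 11 s.

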